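# Seat a plywood panel in the drilling jig and throw the toggle clamp

## Robot

A 6-joint arm with a two-finger parallel gripper is mounted at the origin on the work surface. World frame = base frame: x ahead of the robot, y to its left, z up, the work surface at z = 0. Lengths are in m, angles in rad, forces in N, time in s.
With the tool pointing down it reaches from about 0.325 to 0.775 m from the base axis. Payload 5.5 kg.
Tool frame: the origin (TCP) lies on the mounting face of the last link; the fingertips stand 173 mm ahead of it and the grasp point (between the pads) lies 155 mm ahead of it (ctrl.tips_ahead is the distance from the TCP to the fingertips, in m); z points along the fingers, y is the line along which they close (so a half turn about z gives the same grasp; the last joint's range is limited). The gripper opens to 85 mm and grips with 20 to 120 N. Pads are 22 mm wide; open, the fingers measure 114 mm over their backs; the gripper's body (76 mm by 85 mm) begins 54 mm behind the grasp point. The pads swing forward as they close: fully open they stand 13 mm farther back than shut.
Start: joints at [1.049, 0.091, 1.231, -0, 1.82, -0.057], TCP at [0.269, 0.536, 0.405] pointing down, gripper open.
Joint ranges: [-2.87, 2.87], [-0.86, 2.18], [0.17, 2.46], [-1.51, 4.65], [0.06, 2.69], [-2.65, 2.65]. Speed limits (rad/s): [2.57, 2.57, 3.01, 3.14, 3.14, 3.14].

## Interface

Orientations are given as a rotation vector (axis times angle).
In Python, from workcell import ctrl, cams, ticket gives the robot as it stands.
- The arm moves only by the tool drive_tool, never from a script. Its argument "targets" is a list of rows, each an object of numbers: "rx", "ry", "rz": the turn, a rotation vector about the tool's x, y, z in rad; "tx", "ty", "tz": the shift along the tool's x, y, z in cm; "grip": the finger opening in cm, from 0 to 8.54. A call has 1 to 10 rows; each row is the pose to reach, as a shift and turn from the pose commanded when the call began, along the tool's axes at that moment; what a row does not reach only later rows make up. A row lasts 1/12 s, in which the tool goes at most 41.7 mm and 7.16 degrees, less where a joint would pass 70% of its speed; a pose out of reach is approached as far as the arm can. A call with a gripper value outside its range is refused whole. The fingers move at their own pace and stop on an object; the grip force is fixed at half the most. Time passes only in rows, so rows that repeat a pose let the fingers close. It gives the time, the measured TCP pose, the force, the opening and the grip force at its end, in the units of the state.
- ctrl.get_obs(): the state, without advancing time (a new reading comes with each control period).
- cams.capture(name): name is "scene" or "top"; returns a dict with "img" (400x640x3 uint8, red, green, blue), "fovy" (degrees; the focal length in pixels is half the picture's height over the tangent of half this angle, whatever the lens; pixels are square), "cx", "cy" (the principal point, pixels), "k1" (the pictures are not rectified: a ray, as slopes to the right and down, at radius r is drawn at 1 + k1 r^2 times it, then the intrinsics apply), "camera_from_world" (4x4, takes a point from world to camera coordinates). Camera axes: x right, y down, z forward; pixel columns grow to the right and rows downward; lengths in m; the calibration is good to about 2 mm. A picture is of the moment at which its call begins. There is no depth.
- ticket.sign_off(): hands the job in; it is judged then, once.
The state is a dict: "time_s": time; "qpos": joint angles; "qd": joint speeds; "joint_torque": joint torques, N m; "position": TCP position; "tcp_rot": TCP orientation; "contact_force": force on the tool from outside, world axes, zero at the start; "wrist_torque": the same for the moment, N m; "finger_gap": finger opening in m; "grip_force": force on a finger pad.
Only numpy, scipy, OpenCV 4.12 (cv2) and the standard library are available. Lean on these libraries where they do the work, as an engineer would, in place of code of your own. Each camera call takes 0.05 s, during which the arm holds its last target. There are 200 camera calls.

## Task

Set the plywood panel up in the drilling jig for the next operation. Slide it with a fingertip, flat on the board and without picking it up, until it lies snug against both the long fence and the end stop; then push the toggle clamp's red handle all the way over with a finger so that the clamp locks down on the panel. Leave the glue bottle, wooden gears, screwdriver and yellow bin alone.

Things in the scene. Friction and masses are not known exactly. Their poses are not given: they have to be found in the camera images.
- jig: Drilling jig: grey laminate board 320 (x) x 360 (y) x 18 mm screwed to the table; origin at the centre of its underside, z up. On it two dark wooden strips, 16 mm wide, 22 mm high: the long fence, inner face at y = +20 mm (x -120 to +106), and the end stop, inner face at x = +90 mm (y -105 to +20). Behind the fence (y above 40), at x = 15 mm, a steel toggle clamp with red handle.
- corner (a point): The inside corner where long fence and end stop meet, on the board's upper face: (90, 20, 18) mm in the jig's frame. The panel belongs in it, on the -x, -y side of the strips.
- panel: Loose pale plywood panel with dark rings, 150 (x) x 110 (y) x 12 mm, 0.1 to 0.2 kg, flat on the board, turned up to 0.15 rad, its centre 18 to 45 mm short of home each way. Origin at the centre of its underside. Fully home, its +x edge touches the end stop and its +y edge the long fence: origin at (15, -35, 18) mm in the jig's frame, axes parallel to the jig's.
- clamp_handle (a joint): Turn of the clamp's handle relative to its bar, rad: 0 wide open, as it starts; grows as the handle is pushed over; about 2.37 at the stop, shut and locked. Dead centre is at about 2.29: beyond it the clamp stays locked; left between 2.1 (foot meets panel) and 2.29 it springs back to about 2.1; elsewhere it stays where it is left.
- clamp_bar (a joint): Turn of the clamp's bar, the steel arm with the rubber foot, rad: 0 wide open (75 degrees above level), 1.309 shut (level, over the panel). The handle drives it through a linkage, and it locks only when the handle is fully over.
- grip_end (a point): Free end of the clamp's red handle, on its centre line. The grip is straight, 93 mm long, 21 mm wide (jig's x), 14 mm thick, and ends here. Jig frame, x = 15 mm always; y, z, angle above level, pointing to +y: open (139, 178) mm 61 deg; (166, 158) 43; (174, 138) 30; (176, 124) 23; shut (181, 70) 0. Push its upper side down and slightly to +y: 4 N, 8 N at the last.
- clamp_foot: Black rubber foot, 18 mm across, on the spindle near the end of the clamp's bar; origin at the centre of its underside. Shut, it presses on the panel 35 mm inside the long fence and springs in by nearly 3 mm, pressing with about 10 to 20 N.
- glue: White glue bottle with an orange cap, 48 mm across, 130 mm high, standing on the jig board; origin under its centre. Bystander.
- gears: Two wooden gears lying one on the other, 56 mm across, 16 mm high, on the jig board; origin under the centre. Bystander.
- driver: Red-handled screwdriver, about 200 mm long, lying on the table on the robot's left. Bystander.
- bin: Open yellow plastic parts bin, 150 x 100 x 75 mm, on the table on the robot's right; origin under its centre. Bystander.

How it is judged:
On the way, in this order (a step that is already met when the one before it is completed fails the run):
1. the panel lies against the long fence and the end stop, with the clamp still open (x of panel in the frame of jig above 0.012 m and y of panel in the frame of jig above -0.038 m and angle between the x axis of panel and the x axis of jig, either way round below 0.025 rad and value of joint clamp_handle below 1 rad), for 0.2 s.
2. the clamp is locked down on the panel (value of joint clamp_handle above 2.32 rad and contact force between clamp_foot and panel above 6 N), for 0.2 s.
At the end, for the whole second after the job is handed in: The panel lies flat on the board within 3 mm of both the long fence and the end stop and square to them within 0.025 rad; the handle is pushed fully over (handle joint above 2.32 of about 2.37) and the rubber foot presses on the panel with more than 6 N; all at rest (all of step 2 and x of panel in the frame of jig above 0.012 m and y of panel in the frame of jig above -0.038 m and angle between the x axis of panel and the x axis of jig, either way round below 0.025 rad and linear speed of panel below 0.01 m/s and angle between panel's own z axis and vertical below 0.04 rad and z of panel in the frame of jig below 0.021 m); the robot touches nothing.
It fails at once if the panel is lifted off the board or tipped (z of panel in the frame of jig above 0.025 m or angle between panel's own z axis and vertical above 0.12 rad).
It fails at once if the glue bottle, gears, screwdriver or bin is disturbed (moved by over 20 mm or tipped) (distance of any of glue, gears, driver, bin from where it was at the start of the episode above 0.02 m or angle between any of glue, gears, bin's own z axis and vertical above 0.25 rad).
It also fails if it takes over 67 s, if anything falls off the work surface, if the arm or the gripper's body presses on something with over 40 N, if the wrist force passes 120 N, or if a joint passes its speed limit or range.

## Working session

There is one attempt and no reset: what is moved stays moved. The work goes in short steps, Python scripts to look and compute and a tool call to move; the robot and the scene stay as the last step left them, time stands still between calls to the robot, and variables do not carry over. Pictures are saved under pics/ and viewed, at most 10 in all, crops included, and the job is handed in when it is done.

Besides the shell and the picture viewer there is one more tool, called after ">>>" in YAML: its name, and indented under it one key for each argument. drive_tool: Moves the arm, as the interface text tells. Its arguments: {"type":"object","properties":{"targets":{"type":"array","items":{"type":"object","properties":{"rx":{"type":"number"},"ry":{"type":"number"},"rz":{"type":"number"},"tx":{"type":"number"},"ty":{"type":"number"},"tz":{"type":"number"},"grip":{"type":"number"}}}}},"required":["targets"]}

```bash
ls; mkdir -p pics
cat > h.py <<'E'
import numpy as np, cv2
from workcell import ctrl, cams, ticket
def cap(n, f=None):
    c=cams.capture(n)
    if f: cv2.imwrite(f, c["img"][:,:,::-1])
    return c
def KD(c):
    f=200/np.tan(np.radians(c["fovy"])/2)
    return np.array([[f,0,c["cx"]],[0,f,c["cy"]],[0,0,1.]]), np.array([c["k1"],0,0,0.])
def ray(c,uv):
    K,D=KD(c); p=cv2.undistortPoints(np.array(uv,float).reshape(-1,1,2),K,D).reshape(-1,2)
    T=np.array(c["camera_from_world"]); R=T[:3,:3]
    d=np.c_[p,np.ones(len(p))]@R
    return -R.T@T[:3,3], d
def atz(c,uv,z):
    o,d=ray(c,uv); return o+d*((z-o[2])/d[:,2])[:,None]
def proj(c,P):
    K,D=KD(c); T=np.array(c["camera_from_world"])
    return cv2.projectPoints(np.array(P,float).reshape(-1,1,3),cv2.Rodrigues(T[:3,:3])[0],T[:3,3],K,D)[0].reshape(-1,2)
def tri(c1,u1,c2,u2):
    o1,d1=ray(c1,u1); o2,d2=ray(c2,u2); out=[]
    for a,b in zip(d1,d2):
        s=np.linalg.lstsq(np.c_[a,-b],o2-o1,rcond=None)[0]
        out.append(np.r_[(o1+a*s[0]+o2+b*s[1])/2,np.linalg.norm(o1+a*s[0]-o2-b*s[1])])
    return np.array(out)
E
python3 - <<'E'
from h import *
import pickle
for n in("scene","top"):
    c=cap(n,f"pics/{n}0.png"); pickle.dump(c,open(n+"0.pkl","wb"))
    print(n,c["fovy"],c["cx"],c["cy"],c["k1"]); print(np.round(c["camera_from_world"],3))
print(ctrl.get_obs())
E
```

```text
pics
scene 54.78648383707741 321.6909327822827 201.50297994744446 -0.01903339764926395
[[-0.629  0.777 -0.004  0.412]
 [ 0.56   0.45  -0.695 -0.202]
 [-0.539 -0.439 -0.719  1.474]
 [ 0.     0.     0.     1.   ]]
top 54.61797489138998 316.6525480539711 202.27986238030923 0.0030606200356230453
[[-0.015 -1.     0.021 -0.076]
 [-0.983  0.011 -0.184  0.577]
 [ 0.183 -0.023 -0.983  0.992]
 [ 0.     0.     0.     1.   ]]
{'time_s': 0.1, 'qpos': array([ 1.04928513e+00,  9.18122699e-02,  1.23177291e+00, -2.42403152e-05,
        1.81979400e+00, -5.66830719e-02]), 'qd': array([-0.00027222, -0.00288021, -0.00242979,  0.00134446,  0.00050452,
       -0.0006653 ]), 'joint_torque': array([ 2.46355507e-03, -4.60218608e+01, -4.19220006e+01, -1.58244220e-04,
        1.06529615e-02,  5.49418473e-06]), 'position': array([0.2689867 , 0.53639194, 0.40364227]), 'tcp_rot': array([-7.23491419e-01, -3.05664832e+00,  2.69990319e-03]), 'contact_force': array([-6.23788049e-01,  2.99244855e-04, -4.29357486e-02]), 'wrist_torque': array([ 0.02299158, -0.04262693,  0.02369181]), 'grip_force': 0.0, 'finger_gap': 0.08555814718091022}
```

View pics/scene0.png

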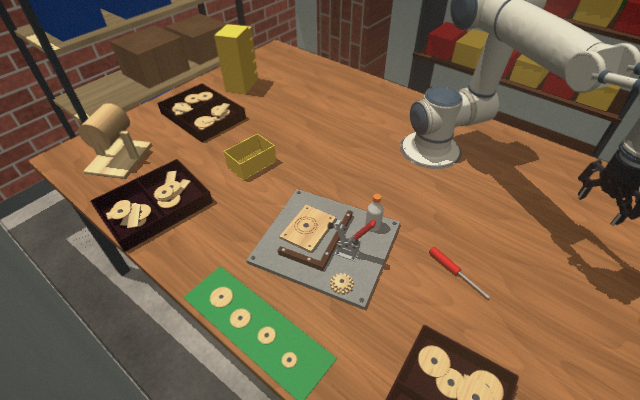

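View pics/top0.png

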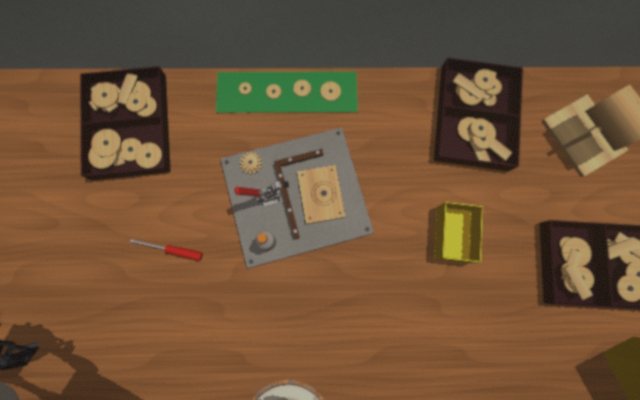

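The scene view shows the jig at about (325,245) with the panel at (310,228). In the top view the board corners are near (222,158), (341,129), (372,232) and (248,265), and the panel is at (322,195). The fence is to the panel's left and the end stop is above it. I'll zoom in next.

Run:
```python
import cv2
a=cv2.imread("pics/top0.png")[125:275,210:400]; cv2.imwrite("pics/topc.png",cv2.resize(a,None,fx=4,fy=4,interpolation=2))
a=cv2.imread("pics/scene0.png")[180:310,240:410]; cv2.imwrite("pics/scenec.png",cv2.resize(a,None,fx=4,fy=4,interpolation=2))
```

```text
(no output)
```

View pics/topc.png

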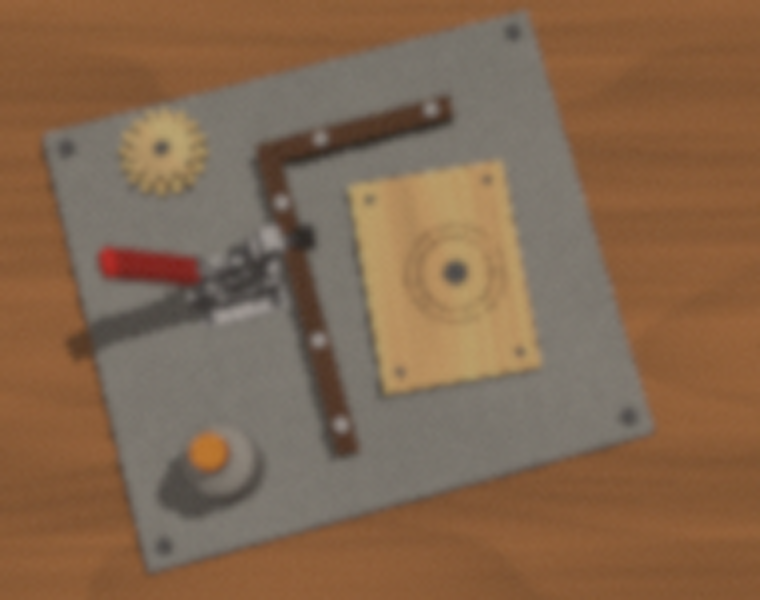

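View pics/scenec.png

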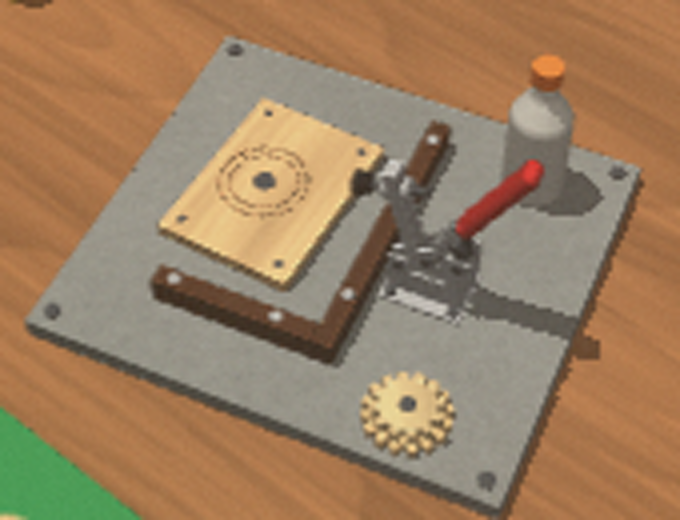

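```bash
cat > m.py <<'E'
from h import *
import pickle
from scipy.optimize import least_squares
ct,cs=[pickle.load(open(n+"0.pkl","rb")) for n in("top","scene")]
U=lambda p,o:(np.array(p,float)+.5)/4-.5+o
ot,os_=(210,125),(240,180)
jt=U([(44,135),(528,12),(653,432),(150,572)],ot); js=U([(497,505),(30,325),(229,40),(637,172)],os_)
pt=U([(348,186),(503,161),(541,364),(386,395)],ot); ps=U([(286,286),(160,226),(265,98),(384,148)],os_)
print("jig tri\n",tri(ct,jt,cs,js).round(4)); print("panel tri\n",tri(ct,pt,cs,ps).round(4))
ex=tri(ct,U([(112,262),(228,465),(163,150),(302,238)],ot),cs,U([(530,175),(540,160),(407,402),(365,182)],os_)); print("hend,glue?,gear,foot\n",ex.round(4))
def fit(sx,sy,z,a,b):
    P=np.array([(sx,sy),(sx,-sy),(-sx,-sy),(-sx,sy)])/2
    def w(q): c,s=np.cos(q[2]),np.sin(q[2]); return np.c_[P@[[c,s],[-s,c]]+q[:2],np.full(4,z)]
    f=lambda q:np.r_[proj(ct,w(q))-a,proj(cs,w(q))-b].ravel()
    r=least_squares(f,[.5,.0,0]); print("fit",r.x.round(4)); print(r.fun.reshape(-1,2).round(1).tolist()); return r.x
J=fit(.32,.36,.018,jt,js); Pn=fit(.15,.11,.030,pt,ps)
c,s=np.cos(J[2]),np.sin(J[2]); R=np.array([[c,-s],[s,c]])
print("panel in jig",(R.T@(Pn[:2]-J[:2])).round(4),Pn[2]-J[2])
print("ex in jig",((ex[:,:2]-J[:2])@R).round(4).tolist())
np.save("J.npy",J)
E
python3 m.py
```

```text
jig tri
 [[ 7.126e-01  1.869e-01  1.770e-02  8.000e-04]
 [ 8.030e-01 -1.581e-01  1.160e-02  6.600e-03]
 [ 4.956e-01 -2.381e-01  1.320e-02  3.100e-03]
 [ 4.054e-01  1.072e-01  1.160e-02  6.000e-04]]
panel tri
 [[ 0.6699 -0.028   0.0275  0.0029]
 [ 0.6867 -0.1369  0.0276  0.0043]
 [ 0.541  -0.1593  0.0314  0.0045]
 [ 0.5217 -0.0534  0.0287  0.0027]]
hend,glue?,gear,foot
 [[ 0.5852  0.1091  0.1719  0.0026]
 [ 0.4726  0.0538  0.0476  0.0067]
 [ 0.6958  0.1004  0.0337  0.0016]
 [ 0.6135 -0.0011  0.1102  0.0019]]
fit [ 0.6045 -0.0251  0.2558]
[[-1.1, -0.4], [-0.5, -0.7], [0.4, 0.2], [-1.0, 0.5], [0.4, 0.8], [-2.1, -1.3], [-0.8, -1.4], [0.8, -1.4]]
fit [ 0.605  -0.0943  0.1654]
[[-0.6, 0.1], [-0.8, -0.2], [-0.1, 0.9], [-0.8, 0.1], [-0.4, -0.6], [-0.9, -0.3], [-0.9, -0.2], [-0.2, -0.1]]
panel in jig [-0.0171 -0.0671] -0.0903423316700484
ex in jig [[0.0153, 0.1348], [-0.1076, 0.1097], [0.1201, 0.0983], [0.0148, 0.0209]]
```

The jig fits at world (0.6045, -0.0251) with yaw 0.256. The triangulated heights and the handle end match the text. Relative to the jig, the panel sits at (-17, -67) mm, turned -0.09 rad.

```bash
cat >> h.py <<'E'
import os
J=np.load("J.npy") if os.path.exists("J.npy") else np.array([.6045,-.0251,.2558])
from scipy.spatial.transform import Rotation as Ro
def j2w(p): return Ro.from_euler("z",J[2]).apply(p)+[J[0],J[1],0]
def w2j(p): return Ro.from_euler("z",-J[2]).apply(np.array(p)-[J[0],J[1],0])
def where():
    o=ctrl.get_obs(); Rt=Ro.from_rotvec(o["tcp_rot"]); t=o["position"]+Rt.apply([0,0,.173])
    print("t",o["time_s"],"tip jig mm",(w2j(t)*1e3).round(1),"F",(Ro.from_euler("z",-J[2]).apply(o["contact_force"])).round(1),"gap",o["finger_gap"])
    return o,Rt
E
python3 - <<'E'
from h import *
print(ctrl.tips_ahead)
o,Rt=where()
Rg=Ro.from_matrix(np.c_[[-1,0,0],[0,1,0],[0,0,-1]]); Rg=Ro.from_euler("z",J[2])*Rg
t=j2w([-.017,-.155,.23])+[0,0,.173]
print("shift cm",Rt.inv().apply(t-o["position"])*100,"rot",(Rt.inv()*Rg).as_rotvec(), "world",t)
E
```

```text
0.1734
t 0.1 tip jig mm [-182.8  627.9  230.6] F [-0.6  0.2 -0. ] gap 0.08555814718091022
shift cm [-64.11303855 -47.9208873    0.14478086] rot [-1.67905382e-03 -7.17469363e-04 -7.20588157e-01] world [ 0.62727254 -0.17937496  0.403     ]
```

>>> drive_tool:
  targets:
    - {"tx":-64.1,"ty":-47.9,"tz":0.1,"rz":-0.7206,"grip":0}
    - {"tx":-64.1,"ty":-47.9,"tz":0.1,"rz":-0.7206,"grip":0}
    - {"tx":-64.1,"ty":-47.9,"tz":0.1,"rz":-0.7206,"grip":0}
    - {"tx":-64.1,"ty":-47.9,"tz":0.1,"rz":-0.7206,"grip":0}
    - {"tx":-64.1,"ty":-47.9,"tz":0.1,"rz":-0.7206,"grip":0}
    - {"tx":-64.1,"ty":-47.9,"tz":0.1,"rz":-0.7206,"grip":0}
    - {"tx":-64.1,"ty":-47.9,"tz":0.1,"rz":-0.7206,"grip":0}
    - {"tx":-64.1,"ty":-47.9,"tz":0.1,"rz":-0.7206,"grip":0}
    - {"tx":-64.1,"ty":-47.9,"tz":0.1,"rz":-0.7206,"grip":0}
    - {"tx":-64.1,"ty":-47.9,"tz":0.1,"rz":-0.7206,"grip":0}

```text
$.targets[0]: bad value
```

```bash
cat > go.py <<'E'
from h import *
import sys
o,Rt=where()
Rg=Ro.from_euler("z",J[2])*Ro.from_matrix(np.c_[[-1,0,0],[0,1,0],[0,0,-1]])
if len(sys.argv)>3:
    t=j2w(np.array(sys.argv[1:4],float)/1e3)+[0,0,.173]
    print("shift cm",(Rt.inv().apply(t-o["position"])*100).round(2),"rot",(Rt.inv()*Rg).as_rotvec().round(4))
E
python3 go.py -17 -155 230
```

```text
t 0.1 tip jig mm [-182.8  627.9  230.6] F [-0.6  0.2 -0. ] gap 0.08555814718091022
shift cm [-64.11 -47.92   0.14] rot [-1.700e-03 -7.000e-04 -7.206e-01]
```

>>> drive_tool:
  targets:
    - {"tx":-4.0,"ty":-3.0,"tz":0.0,"rx":0.0,"ry":0.0,"rz":-0.1,"grip":0.1}

```text
time_s: 0.18
position: [0.2855, 0.5024, 0.4017]
tcp_rot: [-0.563, -3.087, 0.003]
contact_force: [1.1, -0.7, 0.5]
finger_gap: 0.0759
grip_force: 0.0
```

>>> drive_tool:
  targets:
    - {"tx":-55.3,"ty":-50.7,"tz":0.0,"rx":0.0,"ry":0.0,"rz":-0.62,"grip":0.0}
    - {"tx":-55.3,"ty":-50.7,"tz":0.0,"rx":0.0,"ry":0.0,"rz":-0.62,"grip":0.0}
    - {"tx":-55.3,"ty":-50.7,"tz":0.0,"rx":0.0,"ry":0.0,"rz":-0.62,"grip":0.0}
    - {"tx":-55.3,"ty":-50.7,"tz":0.0,"rx":0.0,"ry":0.0,"rz":-0.62,"grip":0.0}
    - {"tx":-55.3,"ty":-50.7,"tz":0.0,"rx":0.0,"ry":0.0,"rz":-0.62,"grip":0.0}
    - {"tx":-55.3,"ty":-50.7,"tz":0.0,"rx":0.0,"ry":0.0,"rz":-0.62,"grip":0.0}
    - {"tx":-55.3,"ty":-50.7,"tz":0.0,"rx":0.0,"ry":0.0,"rz":-0.62,"grip":0.0}
    - {"tx":-55.3,"ty":-50.7,"tz":0.0,"rx":0.0,"ry":0.0,"rz":-0.62,"grip":0.0}
    - {"tx":-55.3,"ty":-50.7,"tz":0.0,"rx":0.0,"ry":0.0,"rz":-0.62,"grip":0.0}
    - {"tx":-55.3,"ty":-50.7,"tz":0.0,"rx":0.0,"ry":0.0,"rz":-0.62,"grip":0.0}

```text
time_s: 1.02
position: [0.4676, 0.1387, 0.4045]
tcp_rot: [0.4, -3.116, -0.0]
contact_force: [0.0, 0.2, 0.3]
finger_gap: 0.0002
grip_force: 0.0
```

```bash
python3 go.py -17 -155 230
```

```text
t 1.0167 tip jig mm [-91.1 193.1 231.5] F [0.1 0.2 0.3] gap 0.0002288855941153724
shift cm [ -7.42 -34.81   0.14] rot [ 0.     -0.0002 -0.0004]
```

>>> drive_tool:
  targets:
    - {"tx":-7.4,"ty":-34.8,"tz":0.0,"rx":0.0,"ry":0.0,"rz":0.0,"grip":0.0}
    - {"tx":-7.4,"ty":-34.8,"tz":0.0,"rx":0.0,"ry":0.0,"rz":0.0,"grip":0.0}
    - {"tx":-7.4,"ty":-34.8,"tz":0.0,"rx":0.0,"ry":0.0,"rz":0.0,"grip":0.0}
    - {"tx":-7.4,"ty":-34.8,"tz":0.0,"rx":0.0,"ry":0.0,"rz":0.0,"grip":0.0}
    - {"tx":-7.4,"ty":-34.8,"tz":0.0,"rx":0.0,"ry":0.0,"rz":0.0,"grip":0.0}
    - {"tx":-7.4,"ty":-34.8,"tz":0.0,"rx":0.0,"ry":0.0,"rz":0.0,"grip":0.0}
    - {"tx":-7.4,"ty":-34.8,"tz":0.0,"rx":0.0,"ry":0.0,"rz":0.0,"grip":0.0}
    - {"tx":-7.4,"ty":-34.8,"tz":0.0,"rx":0.0,"ry":0.0,"rz":0.0,"grip":0.0}
    - {"tx":-7.4,"ty":-34.8,"tz":0.0,"rx":0.0,"ry":0.0,"rz":0.0,"grip":0.0}
    - {"tx":-7.4,"ty":-34.8,"tz":0.0,"rx":0.0,"ry":0.0,"rz":0.0,"grip":0.0}

```text
time_s: 1.85
position: [0.6278, -0.1821, 0.4018]
tcp_rot: [0.392, -3.114, -0.0]
contact_force: [0.2, 0.2, -0.8]
finger_gap: -0.0001
grip_force: 0.0
```

```bash
python3 go.py -17 -155 23
```

```text
t 1.85 tip jig mm [ -17.8 -157.7  228.8] F [ 0.3  0.2 -0.8] gap -0.00013595754411874707
shift cm [-0.09  0.27 20.58] rot [ 0.0004 -0.0033 -0.0056]
```

>>> drive_tool:
  targets:
    - {"tx":0.0,"ty":0.0,"tz":4.0,"rx":0.0,"ry":0.0,"rz":0.0,"grip":0.0}
    - {"tx":0.0,"ty":0.0,"tz":8.0,"rx":0.0,"ry":0.0,"rz":0.0,"grip":0.0}
    - {"tx":0.0,"ty":0.0,"tz":12.0,"rx":0.0,"ry":0.0,"rz":0.0,"grip":0.0}
    - {"tx":0.0,"ty":0.0,"tz":15.5,"rx":0.0,"ry":0.0,"rz":0.0,"grip":0.0}
    - {"tx":0.0,"ty":0.0,"tz":18.0,"rx":0.0,"ry":0.0,"rz":0.0,"grip":0.0}
    - {"tx":0.0,"ty":0.0,"tz":19.5,"rx":0.0,"ry":0.0,"rz":0.0,"grip":0.0}
    - {"tx":0.0,"ty":0.0,"tz":20.3,"rx":0.0,"ry":0.0,"rz":0.0,"grip":0.0}
    - {"tx":0.0,"ty":0.0,"tz":20.5,"rx":0.0,"ry":0.0,"rz":0.0,"grip":0.0}
    - {"tx":0.0,"ty":0.0,"tz":20.5,"rx":0.0,"ry":0.0,"rz":0.0,"grip":0.0}

```text
time_s: 2.6
position: [0.6267, -0.1771, 0.1999]
tcp_rot: [0.4, -3.116, -0.0]
contact_force: [0.2, 1.6, 0.7]
finger_gap: 0.0003
grip_force: 0.0
```

```bash
python3 go.py -17 -112 23; python3 -c "
from h import *
c=cap('top','pics/t1.png');cv2.imwrite('pics/t1c.png',cv2.resize(c['img'][125:275,210:400,::-1],None,fx=4,fy=4,interpolation=2))"
```

```text
t 2.6 tip jig mm [ -17.  -152.6   26.9] F [0.6 1.5 0.7] gap 0.00025843793874969737
shift cm [0.01 4.06 0.39] rot [ 0.0002 -0.0001 -0.0003]
```

View pics/t1c.png

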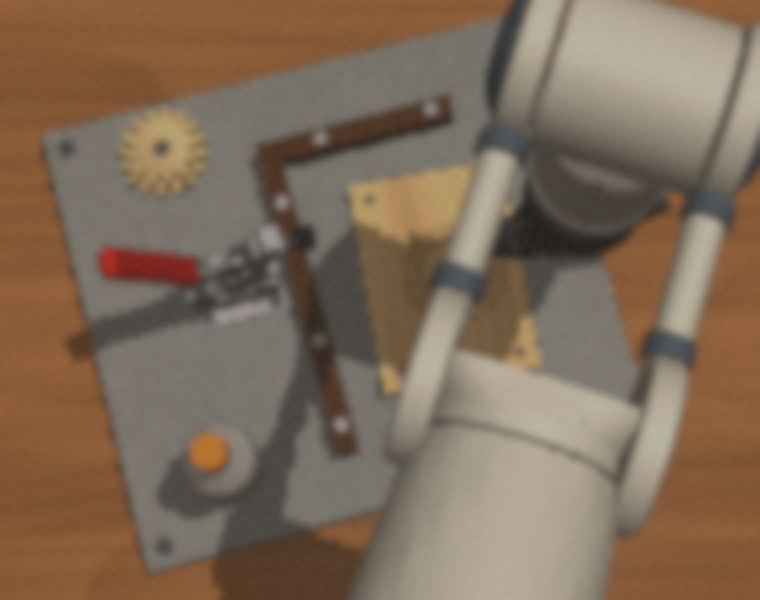

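The top view is mostly blocked by the arm. The panel's left edge at (348,186)–(386,395) hasn't moved, so I'll start pushing toward the fence.

>>> drive_tool:
  targets:
    - {"tx":0.0,"ty":0.0,"tz":0.35,"rx":0.0,"ry":0.0,"rz":0.0,"grip":0.0}
    - {"tx":0.0,"ty":0.5,"tz":0.35,"rx":0.0,"ry":0.0,"rz":0.0,"grip":0.0}
    - {"tx":0.0,"ty":1.0,"tz":0.35,"rx":0.0,"ry":0.0,"rz":0.0,"grip":0.0}
    - {"tx":0.0,"ty":1.4,"tz":0.35,"rx":0.0,"ry":0.0,"rz":0.0,"grip":0.0}
    - {"tx":0.0,"ty":1.8,"tz":0.35,"rx":0.0,"ry":0.0,"rz":0.0,"grip":0.0}
    - {"tx":0.0,"ty":2.2,"tz":0.35,"rx":0.0,"ry":0.0,"rz":0.0,"grip":0.0}
    - {"tx":0.0,"ty":2.6,"tz":0.35,"rx":0.0,"ry":0.0,"rz":0.0,"grip":0.0}
    - {"tx":0.0,"ty":3.0,"tz":0.35,"rx":0.0,"ry":0.0,"rz":0.0,"grip":0.0}
    - {"tx":0.0,"ty":3.4,"tz":0.35,"rx":0.0,"ry":0.0,"rz":0.0,"grip":0.0}
    - {"tx":0.0,"ty":3.6,"tz":0.35,"rx":0.0,"ry":0.0,"rz":0.0,"grip":0.0}

```text
time_s: 3.48
position: [0.6177, -0.1423, 0.1969]
tcp_rot: [-0.4, 3.115, -0.002]
contact_force: [1.2, -2.9, 3.1]
finger_gap: -0.0001
grip_force: 2.1
```

```bash
cat > look.py <<'E'
from h import *
import sys
where()
a=[]
for n,(x,y,w,h) in (("top",(250,135,100,100)),("scene",(260,190,110,95))):
    c=cap(n); i=c["img"][y:y+h,x:x+w,::-1]; a.append(cv2.resize(i,(400,h*400//w),interpolation=2))
H=max(q.shape[0] for q in a); a=[cv2.copyMakeBorder(q,0,H-q.shape[0],0,0,0) for q in a]
cv2.imwrite(sys.argv[1],np.hstack(a))
E
python3 look.py pics/l1.png
```

```text
t 3.4833 tip jig mm [ -16.7 -116.9   23.9] F [ 0.5 -3.1  3.1] gap -8.754162515537256e-05
```

View pics/l1.png

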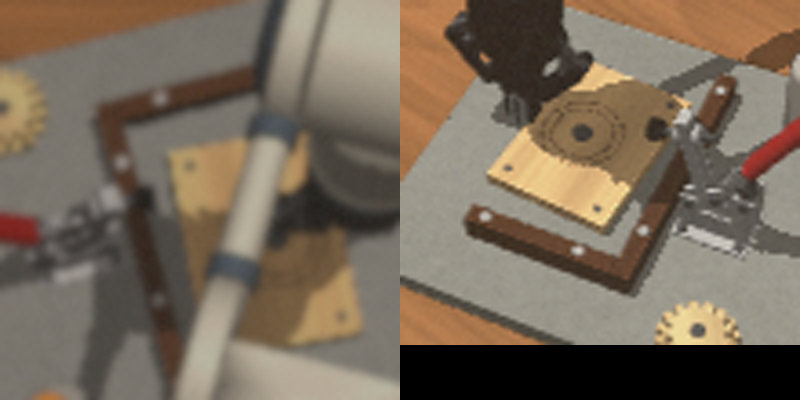

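The panel's ring centre in the scene view is at (582,132). The panel has moved about 17 mm toward the fence and looks square, with a gap still left.

>>> drive_tool:
  targets:
    - {"tx":0.0,"ty":0.3,"tz":0.0,"rx":0.0,"ry":0.0,"rz":0.0,"grip":0.0}
    - {"tx":0.0,"ty":0.6,"tz":0.0,"rx":0.0,"ry":0.0,"rz":0.0,"grip":0.0}
    - {"tx":0.0,"ty":0.9,"tz":0.0,"rx":0.0,"ry":0.0,"rz":0.0,"grip":0.0}
    - {"tx":0.0,"ty":1.1,"tz":0.0,"rx":0.0,"ry":0.0,"rz":0.0,"grip":0.0}
    - {"tx":0.0,"ty":1.1,"tz":0.0,"rx":0.0,"ry":0.0,"rz":0.0,"grip":0.0}

```text
time_s: 4.0
position: [0.615, -0.1318, 0.197]
tcp_rot: [-0.4, 3.115, -0.001]
contact_force: [0.4, -2.7, 5.5]
finger_gap: -0.0
grip_force: 2.9
```

>>> drive_tool:
  targets:
    - {"tx":0.0,"ty":0.1,"tz":0.0,"rx":0.0,"ry":0.0,"rz":0.0,"grip":0.0}
    - {"tx":0.0,"ty":0.2,"tz":0.0,"rx":0.0,"ry":0.0,"rz":0.0,"grip":0.0}
    - {"tx":0.0,"ty":0.2,"tz":0.0,"rx":0.0,"ry":0.0,"rz":0.0,"grip":0.0}

```text
time_s: 4.25
position: [0.6145, -0.1301, 0.1969]
tcp_rot: [-0.399, 3.115, -0.002]
contact_force: [0.8, -3.1, 5.6]
finger_gap: -0.0003
grip_force: 2.9
```

```bash
python3 go.py
```

```text
t 4.25 tip jig mm [ -16.7 -104.4   23.9] F [ 0.  -3.3  5.6] gap -0.00027990349798238506
```

>>> drive_tool:
  targets:
    - {"tx":0.0,"ty":0.1,"tz":-0.1,"rx":0.0,"ry":0.0,"rz":0.0,"grip":0.0}
    - {"tx":0.0,"ty":0.2,"tz":-0.1,"rx":0.0,"ry":0.0,"rz":0.0,"grip":0.0}
    - {"tx":0.0,"ty":0.2,"tz":-0.1,"rx":0.0,"ry":0.0,"rz":0.0,"grip":0.0}

```text
time_s: 4.5
position: [0.6145, -0.1285, 0.1973]
tcp_rot: [-0.399, 3.113, -0.003]
contact_force: [7.2, -4.7, -0.8]
finger_gap: 0.0001
grip_force: 3.8
```

>>> drive_tool:
  targets:
    - {"tx":0.0,"ty":0.1,"tz":0.0,"rx":0.0,"ry":0.0,"rz":0.0,"grip":0.0}
    - {"tx":0.0,"ty":0.2,"tz":0.0,"rx":0.0,"ry":0.0,"rz":0.0,"grip":0.0}
    - {"tx":0.0,"ty":0.2,"tz":0.0,"rx":0.0,"ry":0.0,"rz":0.0,"grip":0.0}

```text
time_s: 4.75
position: [0.6146, -0.1272, 0.1979]
tcp_rot: [-0.397, 3.111, -0.007]
contact_force: [10.2, -9.0, -0.3]
finger_gap: -0.0003
grip_force: 5.5
```

```bash
python3 go.py
```

```text
t 4.75 tip jig mm [ -15.2 -102.2   24.9] F [  7.6 -11.3  -0.3] gap -0.0003441299790240959
```

>>> drive_tool:
  targets:
    - {"tx":0.0,"ty":-1.5,"tz":0.0,"rx":0.0,"ry":0.0,"rz":0.0,"grip":0.0}
    - {"tx":0.0,"ty":-1.5,"tz":-4.0,"rx":0.0,"ry":0.0,"rz":0.0,"grip":0.0}
    - {"tx":4.0,"ty":-1.5,"tz":-4.0,"rx":0.0,"ry":0.0,"rz":0.0,"grip":0.0}
    - {"tx":7.5,"ty":0.0,"tz":-4.0,"rx":0.0,"ry":0.0,"rz":0.0,"grip":0.0}
    - {"tx":11.0,"ty":2.5,"tz":-4.0,"rx":0.0,"ry":0.0,"rz":0.0,"grip":0.0}
    - {"tx":11.3,"ty":6.0,"tz":-4.0,"rx":0.0,"ry":0.0,"rz":0.0,"grip":0.0}
    - {"tx":11.3,"ty":6.7,"tz":-4.0,"rx":0.0,"ry":0.0,"rz":0.0,"grip":0.0}
    - {"tx":11.3,"ty":6.7,"tz":-4.0,"rx":0.0,"ry":0.0,"rz":0.0,"grip":0.0}

```text
time_s: 5.42
position: [0.486, -0.0881, 0.2363]
tcp_rot: [0.403, -3.114, -0.003]
contact_force: [0.8, -0.6, 0.4]
finger_gap: 0.0
grip_force: 0.0
```

```bash
python3 go.py -125 -35 23; python3 look.py pics/l2.png
```

```text
t 5.4167 tip jig mm [-130.9  -30.6   63.3] F [ 0.6 -0.8  0.4] gap 2.3310316761629383e-05
shift cm [-0.57 -0.41  4.03] rot [ 0.0024 -0.0016  0.0016]
t 5.4167 tip jig mm [-130.9  -30.6   63.3] F [ 0.6 -0.8  0.4] gap 2.3310316761629383e-05
```

View pics/l2.png

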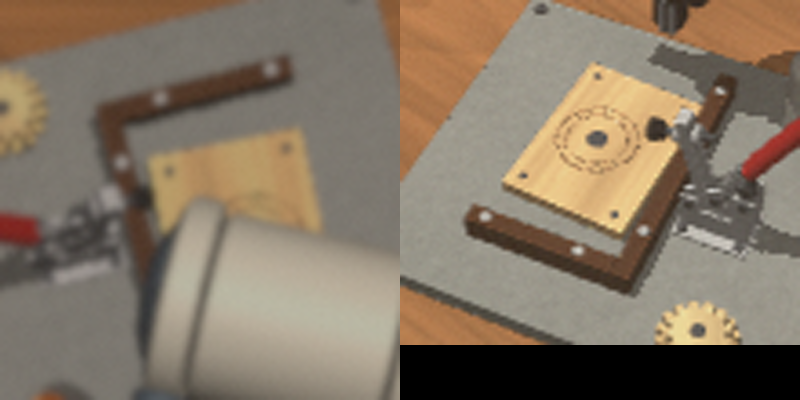

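The panel touches the fence only at its -x end and is still yawed about -0.1 rad. Pushing in +x below its centre will also turn it square.

>>> drive_tool:
  targets:
    - {"tx":0.0,"ty":-1.9,"tz":0.0,"rx":0.0,"ry":0.0,"rz":0.0,"grip":0.0}
    - {"tx":0.0,"ty":-1.9,"tz":2.0,"rx":0.0,"ry":0.0,"rz":0.0,"grip":0.0}
    - {"tx":0.0,"ty":-1.9,"tz":3.6,"rx":0.0,"ry":0.0,"rz":0.0,"grip":0.0}
    - {"tx":0.0,"ty":-1.9,"tz":3.9,"rx":0.0,"ry":0.0,"rz":0.0,"grip":0.0}
    - {"tx":-1.0,"ty":-1.9,"tz":3.9,"rx":0.0,"ry":0.0,"rz":0.0,"grip":0.0}
    - {"tx":-2.0,"ty":-1.9,"tz":3.9,"rx":0.0,"ry":0.0,"rz":0.0,"grip":0.0}
    - {"tx":-2.5,"ty":-1.9,"tz":3.9,"rx":0.0,"ry":0.0,"rz":0.0,"grip":0.0}
    - {"tx":-3.0,"ty":-1.9,"tz":3.9,"rx":0.0,"ry":0.0,"rz":0.0,"grip":0.0}
    - {"tx":-3.4,"ty":-1.9,"tz":3.9,"rx":0.0,"ry":0.0,"rz":0.0,"grip":0.0}
    - {"tx":-3.8,"ty":-1.9,"tz":3.9,"rx":0.0,"ry":0.0,"rz":0.0,"grip":0.0}

```text
time_s: 6.35
position: [0.5293, -0.0984, 0.1989]
tcp_rot: [-0.4, 3.116, -0.001]
contact_force: [-1.4, -0.7, 0.6]
finger_gap: 0.0001
grip_force: 0.8
```

```bash
python3 go.py -76 -50 23
```

```text
t 6.35 tip jig mm [-91.3 -52.   25.9] F [-1.5 -0.4  0.6] gap 6.993785276260573e-05
shift cm [-1.53  0.19  0.29] rot [-0.0006  0.0003 -0.0002]
```

>>> drive_tool:
  targets:
    - {"tx":-0.4,"ty":0.0,"tz":0.0,"rx":0.0,"ry":0.0,"rz":0.0,"grip":0.0}
    - {"tx":-0.8,"ty":0.0,"tz":0.0,"rx":0.0,"ry":0.0,"rz":0.0,"grip":0.0}
    - {"tx":-1.2,"ty":0.0,"tz":0.0,"rx":0.0,"ry":0.0,"rz":0.0,"grip":0.0}
    - {"tx":-1.4,"ty":0.0,"tz":0.0,"rx":0.0,"ry":0.0,"rz":0.0,"grip":0.0}
    - {"tx":-1.4,"ty":0.0,"tz":0.0,"rx":0.0,"ry":0.0,"rz":0.0,"grip":0.0}

```text
time_s: 6.77
position: [0.5426, -0.0948, 0.1983]
tcp_rot: [-0.4, 3.115, 0.0]
contact_force: [0.6, -0.0, -0.5]
finger_gap: -0.0002
grip_force: 0.0
```

```bash
python3 look.py pics/l3.png
```

```text
t 6.7667 tip jig mm [-77.5 -51.8  25.3] F [ 0.5 -0.1 -0.5] gap -0.00023432824655109287
```

View pics/l3.png

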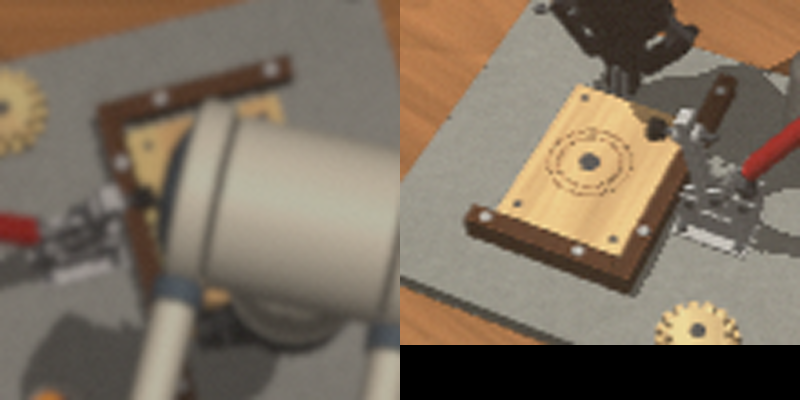

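The panel is square and a few millimetres short of the end stop, so I'll keep pushing until the force rises.

>>> drive_tool:
  targets:
    - {"tx":-0.2,"ty":0.0,"tz":0.0,"rx":0.0,"ry":0.0,"rz":0.0,"grip":0.0}
    - {"tx":-0.4,"ty":0.0,"tz":0.0,"rx":0.0,"ry":0.0,"rz":0.0,"grip":0.0}
    - {"tx":-0.5,"ty":0.0,"tz":0.0,"rx":0.0,"ry":0.0,"rz":0.0,"grip":0.0}
    - {"tx":-0.5,"ty":0.0,"tz":0.0,"rx":0.0,"ry":0.0,"rz":0.0,"grip":0.0}

```text
time_s: 7.2
position: [0.5472, -0.0937, 0.1981]
tcp_rot: [-0.4, 3.116, 0.0]
contact_force: [-0.6, 0.3, -1.0]
finger_gap: -0.0
grip_force: 0.0
```

>>> drive_tool:
  targets:
    - {"tx":-0.1,"ty":0.0,"tz":0.0,"rx":0.0,"ry":0.0,"rz":0.0,"grip":0.0}
    - {"tx":-0.2,"ty":0.0,"tz":0.0,"rx":0.0,"ry":0.0,"rz":0.0,"grip":0.0}
    - {"tx":-0.2,"ty":0.0,"tz":0.0,"rx":0.0,"ry":0.0,"rz":0.0,"grip":0.0}

```text
time_s: 7.45
position: [0.5491, -0.0932, 0.1982]
tcp_rot: [-0.4, 3.116, -0.0]
contact_force: [-0.2, -0.1, -0.5]
finger_gap: -0.0001
grip_force: 0.1
```

```bash
python3 go.py
```

```text
t 7.45 tip jig mm [-70.8 -51.9  25.2] F [-0.2 -0.  -0.5] gap -0.00011388850360480997
```

>>> drive_tool:
  targets:
    - {"tx":-0.1,"ty":0.0,"tz":0.0,"rx":0.0,"ry":0.0,"rz":0.0,"grip":0.0}
    - {"tx":-0.2,"ty":0.0,"tz":0.0,"rx":0.0,"ry":0.0,"rz":0.0,"grip":0.0}
    - {"tx":-0.2,"ty":0.0,"tz":0.0,"rx":0.0,"ry":0.0,"rz":0.0,"grip":0.0}

```text
time_s: 7.7
position: [0.5504, -0.0929, 0.1982]
tcp_rot: [0.399, -3.113, 0.0]
contact_force: [-6.0, -1.8, 2.7]
finger_gap: 0.0
grip_force: 2.7
```

>>> drive_tool:
  targets:
    - {"tx":-0.1,"ty":0.0,"tz":0.0,"rx":0.0,"ry":0.0,"rz":0.0,"grip":0.0}
    - {"tx":-0.2,"ty":0.0,"tz":0.0,"rx":0.0,"ry":0.0,"rz":0.0,"grip":0.0}
    - {"tx":-0.2,"ty":0.0,"tz":0.0,"rx":0.0,"ry":0.0,"rz":0.0,"grip":0.0}

```text
time_s: 7.95
position: [0.5513, -0.0928, 0.1981]
tcp_rot: [0.398, -3.109, 0.0]
contact_force: [-13.0, -1.5, 6.2]
finger_gap: -0.0002
grip_force: 6.6
```

```bash
python3 go.py
```

```text
t 7.95 tip jig mm [-69.8 -51.9  25.1] F [-13.    1.9   6.2] gap -0.0001615336799594304
```

>>> drive_tool:
  targets:
    - {"tx":1.5,"ty":0.0,"tz":0.0,"rx":0.0,"ry":0.0,"rz":0.0,"grip":0.0}
    - {"tx":1.5,"ty":0.0,"tz":-4.0,"rx":0.0,"ry":0.0,"rz":0.0,"grip":0.0}
    - {"tx":0.0,"ty":-3.5,"tz":-4.0,"rx":0.0,"ry":0.0,"rz":0.0,"grip":0.0}
    - {"tx":-2.0,"ty":-7.0,"tz":-4.0,"rx":0.0,"ry":0.0,"rz":0.0,"grip":0.0}
    - {"tx":-6.0,"ty":-7.8,"tz":-4.0,"rx":0.0,"ry":0.0,"rz":0.0,"grip":0.0}
    - {"tx":-9.0,"ty":-7.8,"tz":-4.0,"rx":0.0,"ry":0.0,"rz":0.0,"grip":0.0}
    - {"tx":-9.0,"ty":-7.8,"tz":-4.0,"rx":0.0,"ry":0.0,"rz":0.0,"grip":0.0}
    - {"tx":-9.0,"ty":-7.8,"tz":-2.0,"rx":0.0,"ry":0.0,"rz":0.0,"grip":0.0}
    - {"tx":-9.0,"ty":-7.8,"tz":-0.2,"rx":0.0,"ry":0.0,"rz":0.0,"grip":0.0}
    - {"tx":-9.0,"ty":-7.8,"tz":0.1,"rx":0.0,"ry":0.0,"rz":0.0,"grip":0.0}

```text
time_s: 8.78
position: [0.6588, -0.1446, 0.193]
tcp_rot: [0.4, -3.111, -0.004]
contact_force: [-0.4, 0.2, -0.9]
finger_gap: -0.0001
grip_force: 0.0
```

>>> drive_tool:
  targets:
    - {"tx":0.0,"ty":0.4,"tz":0.0,"rx":0.0,"ry":0.0,"rz":0.0,"grip":0.0}
    - {"tx":0.0,"ty":0.8,"tz":0.0,"rx":0.0,"ry":0.0,"rz":0.0,"grip":0.0}
    - {"tx":0.0,"ty":1.2,"tz":0.0,"rx":0.0,"ry":0.0,"rz":0.0,"grip":0.0}
    - {"tx":0.0,"ty":1.6,"tz":0.0,"rx":0.0,"ry":0.0,"rz":0.0,"grip":0.0}
    - {"tx":0.0,"ty":1.9,"tz":0.0,"rx":0.0,"ry":0.0,"rz":0.0,"grip":0.0}
    - {"tx":0.0,"ty":1.9,"tz":0.0,"rx":0.0,"ry":0.0,"rz":0.0,"grip":0.0}

```text
time_s: 9.28
position: [0.6549, -0.1258, 0.1984]
tcp_rot: [-0.401, 3.114, -0.0]
contact_force: [-0.3, -0.3, 0.4]
finger_gap: 0.0003
grip_force: 0.0
```

```bash
python3 go.py
```

```text
t 9.2833 tip jig mm [  23.5 -110.2   25.4] F [-0.4 -0.2  0.4] gap 0.0002961657073239979
```

>>> drive_tool:
  targets:
    - {"tx":0.0,"ty":0.3,"tz":0.0,"rx":0.0,"ry":0.0,"rz":0.0,"grip":0.0}
    - {"tx":0.0,"ty":0.6,"tz":0.0,"rx":0.0,"ry":0.0,"rz":0.0,"grip":0.0}
    - {"tx":0.0,"ty":0.8,"tz":0.0,"rx":0.0,"ry":0.0,"rz":0.0,"grip":0.0}
    - {"tx":0.0,"ty":0.8,"tz":0.0,"rx":0.0,"ry":0.0,"rz":0.0,"grip":0.0}

```text
time_s: 9.62
position: [0.6527, -0.1184, 0.1972]
tcp_rot: [0.4, -3.116, -0.0]
contact_force: [0.9, -0.3, -0.4]
finger_gap: -0.0001
grip_force: 0.0
```

>>> drive_tool:
  targets:
    - {"tx":0.0,"ty":0.1,"tz":0.0,"rx":0.0,"ry":0.0,"rz":0.0,"grip":0.0}
    - {"tx":0.0,"ty":0.2,"tz":0.0,"rx":0.0,"ry":0.0,"rz":0.0,"grip":0.0}
    - {"tx":0.0,"ty":0.2,"tz":0.0,"rx":0.0,"ry":0.0,"rz":0.0,"grip":0.0}

```text
time_s: 9.87
position: [0.6523, -0.1169, 0.1972]
tcp_rot: [0.4, -3.116, -0.0]
contact_force: [0.2, 0.5, 0.3]
finger_gap: -0.0
grip_force: 0.0
```

```bash
python3 go.py
```

```text
t 9.8667 tip jig mm [  23.  -100.8   24.2] F [0.3 0.5 0.3] gap -4.077010754929016e-05
```

>>> drive_tool:
  targets:
    - {"tx":0.0,"ty":0.1,"tz":0.0,"rx":0.0,"ry":0.0,"rz":0.0,"grip":0.0}
    - {"tx":0.0,"ty":0.2,"tz":0.0,"rx":0.0,"ry":0.0,"rz":0.0,"grip":0.0}
    - {"tx":0.0,"ty":0.2,"tz":0.0,"rx":0.0,"ry":0.0,"rz":0.0,"grip":0.0}

```text
time_s: 10.12
position: [0.6518, -0.1149, 0.1972]
tcp_rot: [0.4, -3.116, -0.0]
contact_force: [0.0, -0.8, -0.5]
finger_gap: 0.0003
grip_force: 0.0
```

>>> drive_tool:
  targets:
    - {"tx":0.0,"ty":0.1,"tz":0.0,"rx":0.0,"ry":0.0,"rz":0.0,"grip":0.0}
    - {"tx":0.0,"ty":0.2,"tz":0.0,"rx":0.0,"ry":0.0,"rz":0.0,"grip":0.0}
    - {"tx":0.0,"ty":0.2,"tz":0.0,"rx":0.0,"ry":0.0,"rz":0.0,"grip":0.0}

```text
time_s: 10.37
position: [0.6512, -0.1132, 0.1972]
tcp_rot: [0.4, -3.116, 0.001]
contact_force: [0.6, -1.9, -0.8]
finger_gap: 0.0001
grip_force: 0.7
```

```bash
python3 go.py
```

```text
t 10.3667 tip jig mm [ 22.9 -97.2  24.2] F [ 0.1 -2.  -0.8] gap 0.00011190600813100642
```

>>> drive_tool:
  targets:
    - {"tx":0.0,"ty":0.1,"tz":0.0,"rx":0.0,"ry":0.0,"rz":0.0,"grip":0.0}
    - {"tx":0.0,"ty":0.2,"tz":0.0,"rx":0.0,"ry":0.0,"rz":0.0,"grip":0.0}
    - {"tx":0.0,"ty":0.2,"tz":0.0,"rx":0.0,"ry":0.0,"rz":0.0,"grip":0.0}

```text
time_s: 10.62
position: [0.6509, -0.1126, 0.1977]
tcp_rot: [-0.398, 3.115, -0.006]
contact_force: [1.3, -6.9, -0.4]
finger_gap: 0.0002
grip_force: 3.6
```

>>> drive_tool:
  targets:
    - {"tx":0.0,"ty":0.1,"tz":0.0,"rx":0.0,"ry":0.0,"rz":0.0,"grip":0.0}
    - {"tx":0.0,"ty":0.2,"tz":0.0,"rx":0.0,"ry":0.0,"rz":0.0,"grip":0.0}
    - {"tx":0.0,"ty":0.2,"tz":0.0,"rx":0.0,"ry":0.0,"rz":0.0,"grip":0.0}

```text
time_s: 10.87
position: [0.6506, -0.1119, 0.1981]
tcp_rot: [-0.396, 3.114, -0.011]
contact_force: [3.7, -11.8, -0.1]
finger_gap: 0.0002
grip_force: 6.2
```

```bash
python3 go.py
```

```text
t 10.8667 tip jig mm [ 22.9 -96.9  25.2] F [  0.6 -12.3  -0.1] gap 0.0001616170078557522
```

The panel is snug both ways: 13 N against the end stop and 12 N against the fence. Now I'll back off and lift over the clamp.

>>> drive_tool:
  targets:
    - {"tx":0.0,"ty":-1.0,"tz":0.0,"rx":0.0,"ry":0.0,"rz":0.0,"grip":0.0}
    - {"tx":0.0,"ty":-2.0,"tz":0.0,"rx":0.0,"ry":0.0,"rz":0.0,"grip":0.0}
    - {"tx":0.0,"ty":-2.0,"tz":-20.5,"rx":0.0,"ry":0.0,"rz":0.0,"grip":0.0}
    - {"tx":0.0,"ty":-2.0,"tz":-20.5,"rx":0.0,"ry":0.0,"rz":0.0,"grip":0.0}
    - {"tx":0.0,"ty":-2.0,"tz":-20.5,"rx":0.0,"ry":0.0,"rz":0.0,"grip":0.0}
    - {"tx":0.0,"ty":-2.0,"tz":-20.5,"rx":0.0,"ry":0.0,"rz":0.0,"grip":0.0}
    - {"tx":0.0,"ty":-2.0,"tz":-20.5,"rx":0.0,"ry":0.0,"rz":0.0,"grip":0.0}
    - {"tx":0.0,"ty":-2.0,"tz":-20.5,"rx":0.0,"ry":0.0,"rz":0.0,"grip":0.0}

```text
time_s: 11.53
position: [0.6549, -0.1286, 0.4138]
tcp_rot: [-0.398, 3.101, -0.008]
contact_force: [0.5, -0.6, 2.4]
finger_gap: 0.0001
grip_force: 0.0
```

>>> drive_tool:
  targets:
    - {"tx":0.8,"ty":21.0,"tz":0.0,"rx":0.0,"ry":0.0,"rz":0.0,"grip":0.0}
    - {"tx":0.8,"ty":21.0,"tz":0.0,"rx":0.0,"ry":0.0,"rz":0.0,"grip":0.0}
    - {"tx":0.8,"ty":21.0,"tz":0.0,"rx":0.0,"ry":0.0,"rz":0.0,"grip":0.0}
    - {"tx":0.8,"ty":21.0,"tz":0.0,"rx":0.0,"ry":0.0,"rz":0.0,"grip":0.0}
    - {"tx":0.8,"ty":21.0,"tz":0.0,"rx":0.0,"ry":0.0,"rz":0.0,"grip":0.0}
    - {"tx":0.8,"ty":21.0,"tz":0.0,"rx":0.0,"ry":0.0,"rz":0.0,"grip":0.0}
    - {"tx":0.8,"ty":21.0,"tz":0.0,"rx":0.0,"ry":0.0,"rz":0.0,"grip":0.0}
    - {"tx":0.8,"ty":21.0,"tz":0.0,"rx":0.0,"ry":0.0,"rz":0.0,"grip":0.0}

```text
time_s: 12.2
position: [0.5947, 0.0726, 0.402]
tcp_rot: [0.401, -3.116, 0.0]
contact_force: [1.3, 0.4, 0.2]
finger_gap: -0.0002
grip_force: 0.0
```

```bash
python3 go.py 15 100 170
python3 - <<'E'
from h import *
a=[]
for n,(x,y,w,h) in (("scene",(270,195,100,75)),):
    c=cap(n); i=c["img"][:,:,::-1].copy()
    b=cv2.resize(i[y:y+h,x:x+w],None,fx=7,fy=7,interpolation=2)
    P=[j2w([sx*.075+.015,sy*.055-.035,.030]) for sx,sy in((1,1),(1,-1),(-1,-1),(-1,1))]
    q=(proj(c,P)-[x,y]+.5)*7-.5
    for p in q: cv2.drawMarker(b,tuple(int(v) for v in p),(255,0,255),0,16,1)
    cv2.imwrite("pics/l4.png",b)
E
```

```text
t 12.2 tip jig mm [ 15.2  97.  229. ] F [1.3 0.  0.2] gap -0.00018547328173707246
shift cm [0.02 0.3  5.9 ] rot [-0.0001 -0.0003  0.0004]
```

View pics/l4.png

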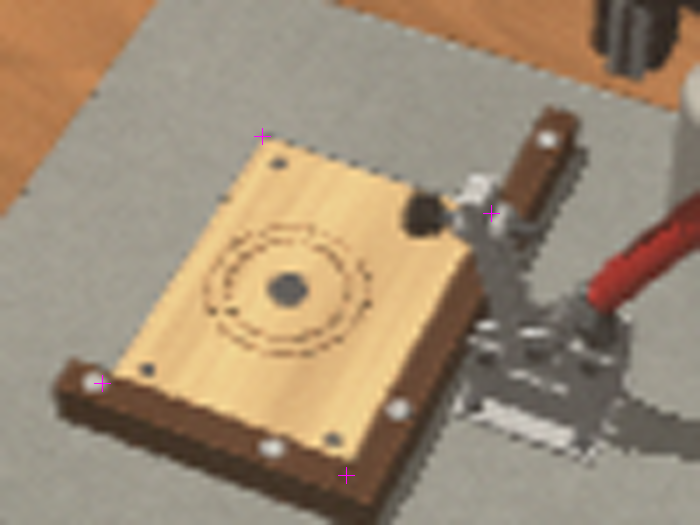

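Both panel edges run along the strips in the scene view, and its back corner is at the predicted home corner (262,137). I'll check yaw and offset at subpixel level against the jig's own edges.

```bash
cat > edges.py <<'E'
from h import *
import sys
from scipy.ndimage import map_coordinates
def edge(c,ch,A,B,inn,z,n=25,r=.012):
    """offset (mm along inn) of strongest step near jig line A-B, and slope"""
    t=np.linspace(0,1,n)[:,None]; L=np.array(A)*(1-t)+np.array(B)*t; o=np.linspace(-r,r,97); res=[]
    for p in L:
        P=[j2w([*(p+np.array(inn)*q),z]) for q in o]; uv=proj(c,P)
        g=np.gradient(map_coordinates(ch,[uv[:,1],uv[:,0]],order=1)); g=np.abs(np.convolve(g,np.hanning(13)/6,"same")); g[:8]=g[-8:]=0
        k=g>.5*g.max(); res.append((g[k]*o[k]).sum()/g[k].sum()*1e3)
    s=np.linalg.norm(np.array(B)-A)*1e3*t[:,0]; f=np.polyfit(s,res,1)
    for _ in range(3):
        e=np.abs(res-np.polyval(f,s)); k=e<=max(1,2*np.median(e)); f=np.polyfit(s[k],np.array(res)[k],1)
    return f"off {np.polyval(f,s.mean()):.2f} mm slope {f[0]:.4f} spread {e[k].std():.2f} n {k.sum()}"
c=cap("scene"); im=c["img"].astype(float); rb=im[:,:,0]-im[:,:,2]; 
m=1e-3*np.array
M=lambda *a:np.array(a)/1e3
print("panel -y:",edge(c,rb,M(-50,-90),M(70,-90),(0,1),.030))
print("panel -x:",edge(c,rb,M(-60,-80),M(-60,-20),(1,0),.030))
print("fence in:",edge(c,im[:,:,0],M(25,20),M(75,20),(0,1),.040,r=.010))
print("stop in :",edge(c,im[:,:,0],M(90,-80),M(90,10),(1,0),.040,r=.010))
print("board -y:",edge(c,rb,M(-140,-180),M(140,-180),(0,1),.018))
print("board -x:",edge(c,rb,M(-160,-160),M(-160,80),(1,0),.018))
E
python3 edges.py
```

```text
Traceback (most recent call last):
  File "edges.py", line 16, in <module>
    m=1e-3*np.array
      ~~~~^~~~~~~~~
TypeError: unsupported operand type(s) for *: 'float' and 'builtin_function_or_method'
```

```bash
sed -i '/^m=1e-3/d' edges.py; python3 edges.py
```

```text
panel -y: off 0.74 mm slope -0.0013 spread 0.21 n 24
panel -x: off -0.09 mm slope -0.0044 spread 0.32 n 21
fence in: off 1.07 mm slope -0.0022 spread 0.21 n 25
stop in : off -0.33 mm slope 0.0044 spread 0.33 n 21
board -y: off 1.36 mm slope 0.0006 spread 0.14 n 25
board -x: off -0.20 mm slope 0.0014 spread 0.26 n 22
```

The panel is home to within 1 mm and square to within 0.005 rad. Now the handle.

>>> drive_tool:
  targets:
    - {"tx":0.0,"ty":0.2,"tz":3.0,"rx":0.0,"ry":0.0,"rz":0.0,"grip":0.0}
    - {"tx":0.0,"ty":0.3,"tz":5.5,"rx":0.0,"ry":0.0,"rz":0.0,"grip":0.0}
    - {"tx":0.0,"ty":0.3,"tz":6.4,"rx":0.0,"ry":0.0,"rz":0.0,"grip":0.0}
    - {"tx":0.0,"ty":0.8,"tz":6.8,"rx":0.0,"ry":0.0,"rz":0.0,"grip":0.0}
    - {"tx":0.0,"ty":1.3,"tz":7.0,"rx":0.0,"ry":0.0,"rz":0.0,"grip":0.0}
    - {"tx":0.0,"ty":1.7,"tz":7.0,"rx":0.0,"ry":0.0,"rz":0.0,"grip":0.0}
    - {"tx":0.0,"ty":2.2,"tz":7.2,"rx":0.0,"ry":0.0,"rz":0.0,"grip":0.0}
    - {"tx":0.0,"ty":2.7,"tz":7.5,"rx":0.0,"ry":0.0,"rz":0.0,"grip":0.0}

```text
time_s: 13.02
position: [0.5879, 0.0988, 0.3296]
tcp_rot: [-0.398, 3.113, -0.002]
contact_force: [-1.6, -2.3, 5.3]
finger_gap: 0.0001
grip_force: 2.5
```

```bash
python3 go.py 15 136 146
```

```text
t 13.0167 tip jig mm [ 15.9 123.8 156.6] F [-2.1 -1.8  5.3] gap 0.00010635864625718693
shift cm [0.03 1.19 1.06] rot [-0.0015  0.0033 -0.0012]
```

>>> drive_tool:
  targets:
    - {"tx":0.0,"ty":0.4,"tz":0.3,"rx":0.0,"ry":0.0,"rz":0.0,"grip":0.0}
    - {"tx":0.0,"ty":0.8,"tz":0.7,"rx":0.0,"ry":0.0,"rz":0.0,"grip":0.0}
    - {"tx":0.0,"ty":1.2,"tz":1.1,"rx":0.0,"ry":0.0,"rz":0.0,"grip":0.0}
    - {"tx":0.0,"ty":1.5,"tz":1.5,"rx":0.0,"ry":0.0,"rz":0.0,"grip":0.0}
    - {"tx":0.0,"ty":1.7,"tz":2.0,"rx":0.0,"ry":0.0,"rz":0.0,"grip":0.0}
    - {"tx":0.0,"ty":1.9,"tz":2.5,"rx":0.0,"ry":0.0,"rz":0.0,"grip":0.0}
    - {"tx":0.0,"ty":2.0,"tz":3.0,"rx":0.0,"ry":0.0,"rz":0.0,"grip":0.0}
    - {"tx":0.0,"ty":2.2,"tz":3.6,"rx":0.0,"ry":0.0,"rz":0.0,"grip":0.0}
    - {"tx":0.0,"ty":2.2,"tz":3.6,"rx":0.0,"ry":0.0,"rz":0.0,"grip":0.0}

```text
time_s: 13.77
position: [0.5823, 0.1201, 0.2916]
tcp_rot: [-0.399, 3.114, -0.001]
contact_force: [0.4, -2.4, 1.4]
finger_gap: 0.0005
grip_force: 1.2
```

```bash
python3 go.py 15 154 80
```

```text
t 13.7667 tip jig mm [ 15.5 145.9 118.6] F [-0.2 -2.4  1.4] gap 0.000527270519330518
shift cm [0.03 0.79 3.86] rot [-0.0011  0.0016 -0.0008]
```

>>> drive_tool:
  targets:
    - {"tx":0.0,"ty":0.1,"tz":0.5,"rx":0.0,"ry":0.0,"rz":0.0,"grip":0.0}
    - {"tx":0.0,"ty":0.2,"tz":1.0,"rx":0.0,"ry":0.0,"rz":0.0,"grip":0.0}
    - {"tx":0.0,"ty":0.3,"tz":1.5,"rx":0.0,"ry":0.0,"rz":0.0,"grip":0.0}
    - {"tx":0.0,"ty":0.4,"tz":2.0,"rx":0.0,"ry":0.0,"rz":0.0,"grip":0.0}
    - {"tx":0.0,"ty":0.5,"tz":2.5,"rx":0.0,"ry":0.0,"rz":0.0,"grip":0.0}
    - {"tx":0.0,"ty":0.6,"tz":3.0,"rx":0.0,"ry":0.0,"rz":0.0,"grip":0.0}
    - {"tx":0.0,"ty":0.7,"tz":3.5,"rx":0.0,"ry":0.0,"rz":0.0,"grip":0.0}
    - {"tx":0.0,"ty":0.8,"tz":3.9,"rx":0.0,"ry":0.0,"rz":0.0,"grip":0.0}
    - {"tx":0.0,"ty":0.8,"tz":3.9,"rx":0.0,"ry":0.0,"rz":0.0,"grip":0.0}

```text
time_s: 14.52
position: [0.5796, 0.1283, 0.2501]
tcp_rot: [0.4, -3.113, -0.001]
contact_force: [-0.3, 0.7, -0.1]
finger_gap: 0.0001
grip_force: 0.0
```

```bash
python3 go.py 15 154 75
```

```text
t 14.5167 tip jig mm [ 14.1 154.9  77.1] F [-0.1  0.8 -0.1] gap 9.938555236740607e-05
shift cm [-0.03 -0.07  0.21] rot [ 0.0012 -0.0033  0.0001]
```

>>> drive_tool:
  targets:
    - {"tx":0.0,"ty":0.0,"tz":0.15,"rx":0.0,"ry":0.0,"rz":0.0,"grip":0.0}
    - {"tx":0.0,"ty":0.0,"tz":0.3,"rx":0.0,"ry":0.0,"rz":0.0,"grip":0.0}
    - {"tx":0.0,"ty":0.0,"tz":0.3,"rx":0.0,"ry":0.0,"rz":0.0,"grip":0.0}

```text
time_s: 14.77
position: [0.5801, 0.128, 0.2496]
tcp_rot: [0.4, -3.116, -0.001]
contact_force: [-1.4, 0.8, 0.9]
finger_gap: 0.0002
grip_force: 0.7
```

```bash
python3 go.py
```

```text
t 14.7667 tip jig mm [ 15.1 154.4  76.6] F [-1.1  1.1  0.9] gap 0.0002192110239747823
```

>>> drive_tool:
  targets:
    - {"tx":0.0,"ty":0.0,"tz":0.15,"rx":0.0,"ry":0.0,"rz":0.0,"grip":0.0}
    - {"tx":0.0,"ty":0.0,"tz":0.3,"rx":0.0,"ry":0.0,"rz":0.0,"grip":0.0}
    - {"tx":0.0,"ty":0.0,"tz":0.3,"rx":0.0,"ry":0.0,"rz":0.0,"grip":0.0}

```text
time_s: 15.02
position: [0.5801, 0.128, 0.2484]
tcp_rot: [-0.4, 3.115, 0.001]
contact_force: [-5.2, 1.1, 9.8]
finger_gap: 0.0003
grip_force: 4.9
```

>>> drive_tool:
  targets:
    - {"tx":0.0,"ty":0.0,"tz":0.15,"rx":0.0,"ry":0.0,"rz":0.0,"grip":0.0}
    - {"tx":0.0,"ty":0.0,"tz":0.2,"rx":0.0,"ry":0.0,"rz":0.0,"grip":0.0}
    - {"tx":0.0,"ty":0.0,"tz":0.2,"rx":0.0,"ry":0.0,"rz":0.0,"grip":0.0}

```text
time_s: 15.27
position: [0.58, 0.1281, 0.2478]
tcp_rot: [-0.4, 3.114, 0.001]
contact_force: [-8.6, 0.3, 14.1]
finger_gap: -0.0001
grip_force: 7.4
```

```bash
python3 go.py
```

```text
t 15.2667 tip jig mm [ 15.4 154.5  74.8] F [-8.2  2.5 14.1] gap -7.897231826921231e-05
```

>>> drive_tool:
  targets:
    - {"tx":0.0,"ty":0.0,"tz":0.15,"rx":0.0,"ry":0.0,"rz":0.0,"grip":0.0}
    - {"tx":0.0,"ty":0.0,"tz":0.2,"rx":0.0,"ry":0.0,"rz":0.0,"grip":0.0}
    - {"tx":0.0,"ty":0.0,"tz":0.2,"rx":0.0,"ry":0.0,"rz":0.0,"grip":0.0}

```text
time_s: 15.52
position: [0.58, 0.1281, 0.2471]
tcp_rot: [-0.4, 3.113, 0.001]
contact_force: [-10.2, -0.8, 20.6]
finger_gap: -0.0
grip_force: 10.1
```

>>> drive_tool:
  targets:
    - {"tx":0.0,"ty":0.0,"tz":-1.0,"rx":0.0,"ry":0.0,"rz":0.0,"grip":0.0}
    - {"tx":0.0,"ty":0.0,"tz":-5.0,"rx":0.0,"ry":0.0,"rz":0.0,"grip":0.0}
    - {"tx":0.0,"ty":0.0,"tz":-9.0,"rx":0.0,"ry":0.0,"rz":0.0,"grip":0.0}
    - {"tx":0.0,"ty":0.0,"tz":-15.0,"rx":0.0,"ry":0.0,"rz":0.0,"grip":0.0}
    - {"tx":0.0,"ty":4.0,"tz":-15.0,"rx":0.0,"ry":0.0,"rz":0.0,"grip":0.0}
    - {"tx":0.0,"ty":8.0,"tz":-15.0,"rx":0.0,"ry":0.0,"rz":0.0,"grip":0.0}
    - {"tx":0.0,"ty":12.0,"tz":-15.0,"rx":0.0,"ry":0.0,"rz":0.0,"grip":0.0}
    - {"tx":0.0,"ty":15.0,"tz":-15.0,"rx":0.0,"ry":0.0,"rz":0.0,"grip":0.0}
    - {"tx":0.0,"ty":15.0,"tz":-15.0,"rx":0.0,"ry":0.0,"rz":0.0,"grip":0.0}
    - {"tx":0.0,"ty":15.0,"tz":-15.0,"rx":0.0,"ry":0.0,"rz":0.0,"grip":0.0}

```text
time_s: 16.35
position: [0.5419, 0.2743, 0.3919]
tcp_rot: [0.404, -3.115, 0.001]
contact_force: [-0.2, 0.1, -0.6]
finger_gap: 0.0003
grip_force: 0.0
```

```bash
python3 go.py; python3 edges.py
python3 - <<'E'
from h import *
x,y,w,h=270,185,130,95
c=cap("scene"); b=cv2.resize(c["img"][y:y+h,x:x+w,::-1],None,fx=6,fy=6,interpolation=2)
for p in (proj(c,[j2w([.015,.181,.070]),j2w([.015,-.015,.030])])-[x,y]+.5)*6-.5: cv2.drawMarker(b,tuple(int(v) for v in p),(255,0,255),0,16,1)
cv2.imwrite("pics/l5.png",b)
E
```

```text
t 16.35 tip jig mm [ 15.1 305.5 218.9] F [-0.2  0.1 -0.6] gap 0.0002834885505612527
panel -y: off 0.78 mm slope -0.0017 spread 0.22 n 24
panel -x: off -0.05 mm slope -0.0066 spread 0.31 n 21
fence in: off 1.07 mm slope -0.0031 spread 0.24 n 22
stop in : off -0.34 mm slope 0.0044 spread 0.30 n 21
board -y: off 1.39 mm slope 0.0004 spread 0.14 n 25
board -x: off -0.28 mm slope 0.0019 spread 0.28 n 24
```

View pics/l5.png

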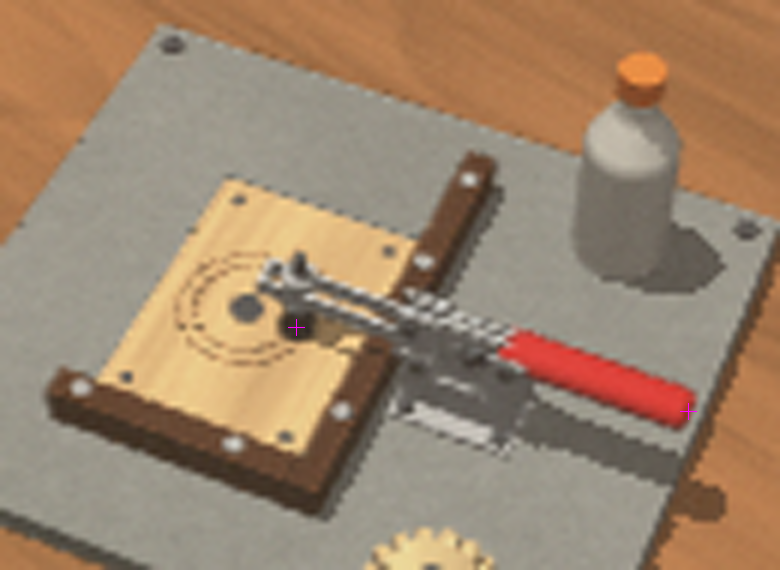

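The clamp is shut. The handle is level with its end at the predicted shut point (688,410), the foot is on the panel at (296,325), and the panel is still home.

```bash
python3 -c "
from workcell import ticket
print(ticket.sign_off())"
```

```text
the job is handed in; nothing more can be done
None
```

The panel is snug in the corner, within about 1 mm of the fence and end stop and square. The clamp is shut on it with the handle pushed to its stop. The bystander items weren't touched, and the job is handed in; no verdict came back at sign-off.

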